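# Make up the locomotive kit and the stationary engine kit

### The job

Make up two kits of model engine parts from the stock on the desk: the copper steam dome, the black firebox door and the small brass spoke wheel go into the long tray, the large brass spoke wheel and the chrome lubricator into the square tray. Set each part down gently without dropping it, the right way up and flat on the tray floor beside the others, and leave the pressure gauge, the black chimney and the grey cylinder block where they are.

Things in the scene. Friction and masses are not known exactly. Their poses are not given: they have to be found in the camera images.
- long_tray: Grey plastic kit tray, open on top, fixed to the desk, outside 260 x 110 mm and 14 mm high, walls and floor 4 mm thick (inside 252 x 102 mm). Origin: centre of its underside, the floor inside is 4 mm above it; x runs along its long side. It is either on the robot's left or right of the stock, turned up to 13 degrees. It is the long narrow one of the two trays.
- square_tray: Grey plastic kit tray, open on top, fixed to the desk, outside 160 x 160 mm and 14 mm high, walls and floor 4 mm thick (inside 152 x 152 mm). Origin: centre of its underside, the floor inside is 4 mm above it; x and y run along its sides. It is either on the robot's left or right of the stock, turned up to 13 degrees. It is the square one of the two trays.
- dome: Copper steam dome standing upright, 62 mm high: flange 52 mm diameter and 4 mm thick at the foot, then a plain cylinder 40 mm in diameter from 6 to 44 mm height, to be gripped there, then a rounded top. Origin: centre of the underside, z up; yaw does not matter. About 120 g.
- large_wheel: Large brass spoke wheel lying flat: rim diameter 64 mm, 12 mm thick, 8 spokes; from its hub (18 mm diameter, 16 mm high) a plain steel stub axle, 10 mm diameter, stands up to 50 mm above the underside and is the thing to grip, at 22 to 50 mm height. Origin: centre of the underside, z up along the axle; yaw does not matter. About 220 g.
- small_wheel: Small brass spoke wheel lying flat: rim diameter 42 mm, 12 mm thick, 6 spokes; from its hub (18 mm diameter, 16 mm high) a plain steel stub axle, 10 mm diameter, stands up to 50 mm above the underside and is the thing to grip, at 22 to 50 mm height. Origin: centre of the underside, z up along the axle; yaw does not matter. About 90 g.
- fire_door: Black cast firebox door lying flat, handle up: plate 66 (x) x 54 (y) x 6 mm, hinge knuckles stick out 5 mm at one 54 mm edge, two low straps along it. A bridge-shaped pull handle runs along x over the middle: bar 46 mm long, 9 mm wide (y), from 30 to 40 mm above the underside, on two posts 8 mm wide in y; grip it across its width. Origin: centre of the underside, z up. About 120 g.
- lubricator: Small chrome lubricator standing upright, 60 mm high: foot 34 mm diameter and 5 mm thick, plain round body 24 mm in diameter from 5 to 46 mm height, to be gripped there, cap 26 mm from 46 to 52 mm, small knob 10 mm on top; a thin brass pipe stub sticks out along its x to 23 mm from the axis, 8 to 14 mm above the underside. Origin: centre of the underside, z up. About 80 g.
- gauge: Not wanted, leave alone: pressure gauge lying face up, 42 mm diameter, 18 mm high, dark rim, white face with a needle. Origin: centre of the underside.
- chimney: Not wanted, leave alone: black cast chimney standing upright, 58 mm high, foot 48 mm in diameter, narrow waist, flared top. Origin: centre of the underside.
- cylinder_block: Not wanted, leave alone: grey block 44 (x) x 32 (y) x 30 mm with a 24 mm round steel cover 6 mm high on top. Origin: centre of the underside.
There are look-alikes about, which are no part of the job. What is shaped like the fire_door but green or purple is not meant.

How it is judged:
At the end, for the whole second after the job is handed in: The dome, the firebox door and the small wheel have their centres inside the long tray's walls, the large wheel and the lubricator inside the square tray's; each rests on the tray floor (underside at most 5 mm above it), within 7 degrees of upright as at the start, released and at rest (x of dome in the frame of long_tray between -0.126 and 0.126 m and y of dome in the frame of long_tray between -0.051 and 0.051 m and z of dome in the frame of long_tray between 0 and 0.009 m and angle between each of dome, fire_door, small_wheel, large_wheel, lubricator's own z axis and vertical below 0.12 rad and linear speed of each of dome, fire_door, small_wheel, large_wheel, lubricator below 0.02 m/s and angular speed of each of dome, fire_door, small_wheel, large_wheel, lubricator below 0.3 rad/s and x of fire_door in the frame of long_tray between -0.126 and 0.126 m and y of fire_door in the frame of long_tray between -0.051 and 0.051 m and z of fire_door in the frame of long_tray between 0 and 0.009 m and x of small_wheel in the frame of long_tray between -0.126 and 0.126 m and y of small_wheel in the frame of long_tray between -0.051 and 0.051 m and z of small_wheel in the frame of long_tray between 0 and 0.009 m and x of large_wheel in the frame of square_tray between -0.076 and 0.076 m and y of large_wheel in the frame of square_tray between -0.076 and 0.076 m and z of large_wheel in the frame of square_tray between 0 and 0.009 m and x of lubricator in the frame of square_tray between -0.076 and 0.076 m and y of lubricator in the frame of square_tray between -0.076 and 0.076 m and z of lubricator in the frame of square_tray between 0 and 0.009 m); the robot touches nothing.
It fails at once if one of the five parts is dropped from more than about 4 cm or thrown ((linear speed of dome above 0.9 m/s and contact force between the fingers and dome below 0.05 N) or (linear speed of fire_door above 0.9 m/s and contact force between the fingers and fire_door below 0.05 N) or (linear speed of small_wheel above 0.9 m/s and contact force between the fingers and small_wheel below 0.05 N) or (linear speed of large_wheel above 0.9 m/s and contact force between the fingers and large_wheel below 0.05 N) or (linear speed of lubricator above 0.9 m/s and contact force between the fingers and lubricator below 0.05 N)).
It fails at once if the pressure gauge, which is not wanted, is shifted by more than 25 mm or tipped (distance of gauge from where it was at the start of the episode above 0.025 m or angle between gauge's own z axis and vertical above 0.4 rad).
It fails at once if the chimney, which is not wanted, is shifted by more than 25 mm or tipped (distance of chimney from where it was at the start of the episode above 0.025 m or angle between chimney's own z axis and vertical above 0.4 rad).
It fails at once if the cylinder block, which is not wanted, is shifted by more than 25 mm or tipped (distance of cylinder_block from where it was at the start of the episode above 0.025 m or angle between cylinder_block's own z axis and vertical above 0.4 rad).
It also fails if it takes over 122 s, if anything falls off the work surface, if the arm or the gripper's body presses on something with over 40 N, if the wrist force passes 120 N, or if a joint passes its speed limit or range.

### The arm

A 6-joint arm with a two-finger parallel gripper is mounted at the origin on the work surface. World frame = base frame: x ahead of the robot, y to its left, z up, the work surface at z = 0. Lengths are in m, angles in rad, forces in N, time in s.
With the tool pointing down it reaches from about 0.3 to 0.775 m from the base axis. Payload 14.6 kg.
Tool frame: the origin (TCP) lies at the very end of the fingers, on their centre line; the grasp point (between the pads) lies 19 mm behind it; z points along the fingers, y is the line along which they close (so a half turn about z gives the same grasp; the last joint's range is limited). The gripper opens to 94 mm and grips with 3 to 60 N. Pads are 16 mm wide; open, the fingers measure 119 mm over their backs; the gripper's body (75 mm by 177 mm) begins 78 mm behind the grasp point.
Start: joints at [-1.233, 0.3, 1.521, -0, 1.321, -0.067], TCP at [0.217, -0.506, 0.205] pointing down, gripper open.
Joint ranges: [-3.03, 3.03], [-0.79, 2.21], [0.23, 2.52], [-1.04, 4.18], [0, 3.07], [-2.55, 2.55]. Speed limits (rad/s): [2.22, 2.22, 2.57, 3.14, 3.14, 3.14].

### API

Orientations are given as [roll, pitch, yaw] about the fixed x, y, z axes, in that order (R = Rz(yaw) Ry(pitch) Rx(roll)).
In Python, from station import ctrl, cams gives the robot as it stands. The module is installed in compiled form; this text tells all that it offers.
- The arm moves only by the tool arm_command, never from a script. Its argument "plan" is a list that holds one entry, the list of rows, each a list of 7 numbers: the shift along the tool's x, y, z in shares of 100 cm (1.0 is 100 cm), then the turn, a rotation vector about the tool's x, y, z in parts of the range, where 1.0 means 45 degrees, then the closure, from -1 (fully open) to 1 (shut). A call has 1 to 12 rows; each row is the pose to reach, as a shift and turn from the pose commanded when the call began, along the tool's axes at that moment; what a row does not reach only later rows make up. A row lasts 1/10 s, in which the tool goes at most 50 mm and 8.59 degrees, less where a joint would pass 70% of its speed; a pose out of reach is approached as far as the arm can. A shift or turn number past 1, either way, is cut back to 1. A call with a gripper value outside its range is refused whole. The fingers move at their own pace and stop on an object; "squeeze" is the grip in N (left out, the last holds). Time passes only in rows, so rows that repeat a pose let the fingers close. It gives the time, the measured TCP pose, the force, the opening and the grip force at its end, in the units of the state.
- ctrl.get_obs(): the state, without advancing time (a new reading comes with each control period).
- cams.camera(name): name is "side" or "top"; returns (picture, depth): 480x640x3 uint8, blue, green, red; 480x640 float32, m along the optical axis (not along the pixel's ray), 0 where there is no reading.
- cams.camera_info(name): a dict with "fx", "fy", "cx", "cy" (pixels), "world_to_cam" (4x4, takes a point from world to camera coordinates). Camera axes: x right, y down, z forward; pixel columns grow to the right and rows downward; lengths in m; the calibration is good to about 2 mm. A picture is of the moment at which its call begins. camera_info takes no time and is no camera call.
- ctrl.hand_in(): hands the job in; it is judged then, once.
The state is a dict: "time_s": time; "qpos": joint angles; "joint_vel": joint speeds; "tau": joint torques, N m; "ee_pos": TCP position; "eef_rot": TCP orientation; "force": force on the tool from outside, world axes, zero at the start; "moment": the same for the moment, N m; "grip_width": finger opening in m; "grip_force": force on a finger pad.
Only numpy, scipy, OpenCV 4.12 (cv2) and the standard library are available. Lean on these libraries where they do the work, as an engineer would, in place of code of your own. Each camera call takes 0.05 s, during which the arm holds its last target. There are 200 camera calls.

## Working session

There is one attempt and no reset: what is moved stays moved. The work goes in short steps, Python scripts to look and compute and a tool call to move; the robot and the scene stay as the last step left them, time stands still between calls to the robot, and variables do not carry over. Pictures are saved under pics/ and viewed, at most 14 in all, crops included, and the job is handed in when it is done.

Besides the shell and the picture viewer there is one more tool, called after "Request:" as a command line: name --argument value ..., lists and objects as JSON in quotes. arm_command: Moves the arm, as the interface text tells. Its arguments: {"type":"object","properties":{"plan":{"type":"array"},"squeeze":{"type":"number"}},"required":["plan"]}

```bash
mkdir -p pics; cat > h.py <<'E'
import numpy as np, cv2
from station import ctrl, cams
from scipy.spatial.transform import Rotation as R
def grab(n):
    im,d=cams.camera(n); i=cams.camera_info(n); T=np.linalg.inv(i["world_to_cam"])
    v,u=np.mgrid[:480,:640]
    P=np.stack([(u-i["cx"])/i["fx"]*d,(v-i["cy"])/i["fy"]*d,d],-1)@T[:3,:3].T+T[:3,3]
    P[d==0]=np.nan
    return im,d,P
E
python3 - <<'E'
from h import *
for n in("top","side"):
    im,d,P=grab(n); cv2.imwrite(f"pics/{n}0.png",im); np.savez(f"{n}0.npz",im=im,d=d,P=P)
    i=cams.camera_info(n); print(n,i["fx"],np.round(np.linalg.inv(i["world_to_cam"]),3).tolist())
o=ctrl.get_obs();print(o["ee_pos"],o["eef_rot"],o["grip_width"],o["time_s"])
E
```

```text
top 457.27547419888367 [[-0.123, -0.965, 0.232, 0.317], [-0.992, 0.12, -0.026, 0.019], [-0.003, -0.234, -0.972, 0.904], [0.0, 0.0, 0.0, 1.0]]
side 597.8607704309471 [[0.978, -0.141, 0.156, 0.354], [-0.21, -0.714, 0.668, -0.735], [0.017, -0.686, -0.728, 0.84], [0.0, 0.0, 0.0, 1.0]]
[ 0.21651848 -0.50533094  0.20493191] [-3.14054320e+00 -6.84502189e-05  4.04769489e-01] 0.09397421342018457 0.1
```

View pics/top0.png

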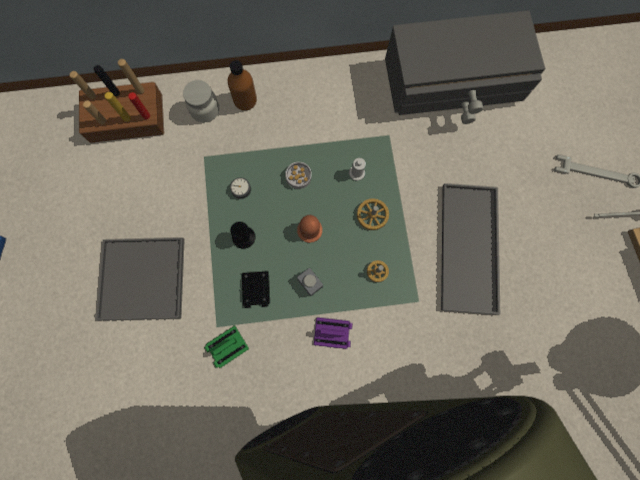

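View pics/side0.png

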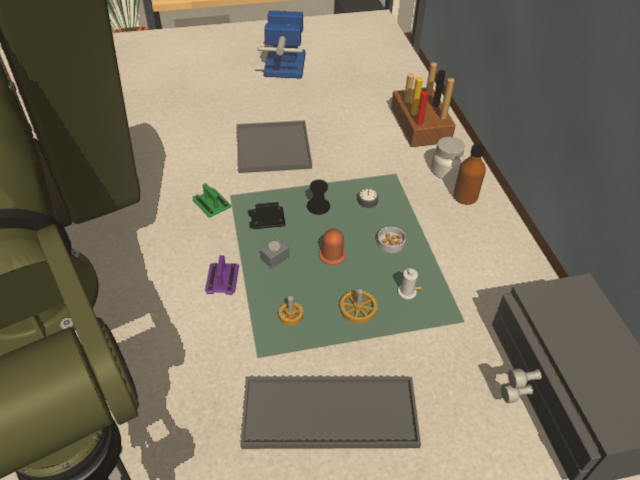

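The top view shows the following:
- **Dome:** (310,228).
- **Black firebox door:** (256,289). The green (227,346) and purple (332,333) doors are look-alikes and get rejected.
- **Small wheel:** (377,271). The large wheel at (373,214) is the one it could be mistaken for.
- **Lubricator:** (358,168), with its pipe visible in the side view.
- **Leave alone:** gauge (240,188), chimney (242,235), block (310,282) and a cup (298,175).
- **Trays:** square tray at (141,279), on the left; long tray at (468,249), on the right.

Next I'll measure these and check one close crop.

```bash
python3 - <<'E'
from h import *
T=np.load("top0.npz");S=np.load("side0.npz")
A=T["P"]
print("mat z top/side",np.nanmedian(A[200:210,260:280,2]),np.nanmedian(S["P"][270:280,300:320,2]), "desk", np.nanmedian(A[340:360,100:180,2]))
g={"dome":(310,228),"door":(256,289),"small":(377,271),"large":(373,214),"lub":(358,168),"gauge":(240,188),"chim":(242,235),"block":(310,282),"cup":(298,175)}
for k,(u,v) in g.items():
    c=A[v-4:v+5,u-4:u+5].reshape(-1,3); c=np.nanmedian(c,0)[:2]
    for nm,D in(("top",T["P"]),("side",S["P"])):
        m=(np.hypot(D[...,0]-c[0],D[...,1]-c[1])<0.055)&(D[...,2]>0.006)
        q=D[m]
        hi=q[:,2]>(.03 if k in("small","large","door","dome","lub") else .01)
        lo=q[q[:,2]<.03]
        f=lambda a:np.round((np.percentile(a[:,:2],2,0)+np.percentile(a[:,:2],98,0))/2,4) if len(a)>3 else None
        r=cv2.minAreaRect((q[hi][:,:2]*1000).astype(np.float32)) if hi.sum()>3 else None
        print(k,nm,len(q),"all",f(q),"low",f(lo),"hi",f(q[hi]),"zmax",round(q[:,2].max(),4),"rect",np.round(r[0],1),np.round(r[1],1),round(r[2],1))
for k,(x0,x1,y0,y1) in {"sq":(90,195,230,330),"long":(430,508,175,322)}.items():
    for nm,D in(("top",T["P"]),("side",S["P"])):
        if nm=="top": c0=A[y0:y1,x0:x1].reshape(-1,3); lo,hi=np.nanmin(c0,0),np.nanmax(c0,0)
        m=(D[...,0]>lo[0])&(D[...,0]<hi[0])&(D[...,1]>lo[1])&(D[...,1]<hi[1])&(D[...,2]>.009)&(D[...,2]<.02)
        m=cv2.morphologyEx(m.astype(np.uint8),cv2.MORPH_CLOSE,np.ones((3,3)))
        n,l,st,_=cv2.connectedComponentsWithStats(m); j=1+np.argmax(st[1:,4])
        q=D[(l==j)&np.isfinite(D[...,2])]; r=cv2.minAreaRect((q[:,:2]*1000).astype(np.float32)); print(k,nm,len(q),np.round(r[0],1),np.round(r[1],1),round(r[2],2),"z",np.median(q[:,2]))
im=S["im"][140:350,180:460]; cv2.imwrite("pics/c1.png",cv2.resize(im,None,fx=2.8,fy=2.8,interpolation=cv2.INTER_CUBIC))
E
```

```text
mat z top/side -1.1586745827241174e-05 0.0001040452203342479 desk -0.0004962882275096892
dome top 415 all [ 0.5486 -0.0032] low [ 0.5445 -0.0039] hi [ 0.549  -0.0037] zmax 0.0644 rect [550.1  -3.8] [37.2 37.7] 82.5
dome side 615 all [ 0.5491 -0.009 ] low [ 0.549  -0.0141] hi [ 0.5487 -0.008 ] zmax 0.0645 rect [550.1  -6.8] [35.4 39.4] 82.9
door top 506 all [0.4439 0.1168] low [0.4439 0.1165] hi [0.4457 0.1166] zmax 0.0419 rect [446.4 116.8] [ 9.1 46.2] 86.7
door side 490 all [0.4436 0.115 ] low [0.4434 0.1143] hi [0.4457 0.116 ] zmax 0.043 rect [446.  116.9] [15.4 45.3] 86.6
small top 294 all [ 0.4496 -0.1274] low [ 0.4496 -0.1273] hi [ 0.4489 -0.1271] zmax 0.0507 rect [ 448.9 -126.9] [9.3 8.5] 79.0
small side 421 all [ 0.4485 -0.128 ] low [ 0.4485 -0.1279] hi [ 0.448  -0.1273] zmax 0.0523 rect [ 448.1 -126.6] [10.5  8.6] 83.6
large top 478 all [ 0.5671 -0.1354] low [ 0.5672 -0.1354] hi [ 0.5662 -0.1354] zmax 0.0513 rect [ 566.2 -135.7] [7.7 8.9] 9.1
large side 685 all [ 0.5661 -0.136 ] low [ 0.5661 -0.1359] hi [ 0.5662 -0.136 ] zmax 0.0523 rect [ 566.2 -136.1] [9.  9.6] 89.9
lub top
[... 794 characters left out ...]
28 0.0087] zmax 0.0381 rect [443.6   8.9] [44.4 32. ] 30.6
block side 533 all [0.4426 0.0062] low [0.4423 0.0051] hi [0.4428 0.0064] zmax 0.0392 rect [442.9   8.3] [45.5 35.5] 31.4
cup top 285 all [0.6685 0.005 ] low [0.6685 0.005 ] hi [0.6685 0.005 ] zmax 0.0204 rect [668.7   5.3] [52.4 52.9] 13.3
cup side 400 all [0.6677 0.0057] low [0.6677 0.0057] hi [0.6677 0.0057] zmax 0.0221 rect [667.6   5.8] [53.9 54.9] 5.0
sq top 844 [493.5 339.4] [162.5 161.1] 84.69 z 0.013032290182726614
sq side 591 [492.3 340.6] [170.8 160.4] 84.24 z 0.012527573146022264
long top 943 [ 475.3 -318.8] [111.9 261.3] 78.48 z 0.012549831412720036
long side 1772 [ 474.1 -318.3] [113.1 260.2] 78.53 z 0.01278970647004668
```

View pics/c1.png

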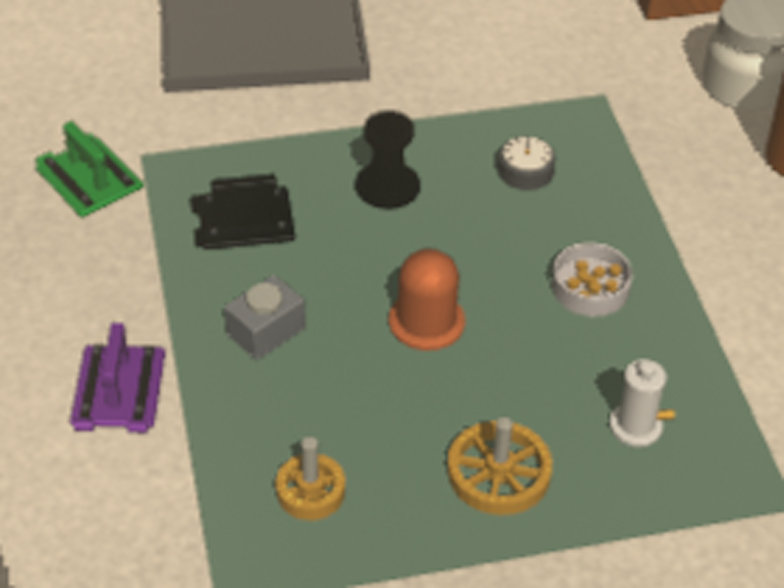

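The crop confirms the choice: black door at crop (245,212), dome (428,300), small wheel (310,485), large wheel (500,465), lubricator (638,400). All heights and sizes match the descriptions. Now for the first reach.

```bash
cat >> h.py <<'E'
def go(x,y,z,yaw=None):
    o=ctrl.get_obs(); M=R.from_euler("xyz",o["eef_rot"]); t=R.from_euler("xyz",[np.pi,0,o["eef_rot"][2] if yaw is None else yaw])
    s=M.inv().apply(np.array([x,y,z])-o["ee_pos"])*1000; w=(M.inv()*t).as_rotvec()
    print(np.round(s,1),np.round(w,3),np.round(o["time_s"],1))
E
cat > trays.py <<'E'
from h import *
def L(a,b,t=-0.2005,c=(.4748,-.3186)): return np.array(c)+[a*np.cos(t)-b*np.sin(t),a*np.sin(t)+b*np.cos(t)]
def Q(a,b): return L(a,b,-0.095,(.493,.3398))
E
python3 -c "
from trays import *
go(.4487,-.127,.09,0)
print(L(-.08,0),L(-.005,0),L(.078,0),Q(-.03,0),Q(.042,0))"
```

```text
[ 362.4 -256.2  115.2] [-0.001  0.     0.405] 0.1
[ 0.39640263 -0.30266725] [ 0.46990016 -0.3176042 ] [ 0.55123744 -0.33413443] [0.46313527 0.34264572] [0.53481062 0.335816  ]
```

Careful with the scale: shifts go in shares of 100 cm and turns go in shares of 45 degrees. That gives: 362 mm / 1000 = 0.362, -256 mm / 1000 = -0.256, 0.405 rad / 0.7854 = 0.5157.

Request:
arm_command --plan '[[[0.362, -0.256, 0.115, 0, 0, 0.5157, -1], [0.362, -0.256, 0.115, 0, 0, 0.5157, -1], [0.362, -0.256, 0.115, 0, 0, 0.5157, -1], [0.362, -0.256, 0.115, 0, 0, 0.5157, -1], [0.362, -0.256, 0.115, 0, 0, 0.5157, -1], [0.362, -0.256, 0.115, 0, 0, 0.5157, -1], [0.362, -0.256, 0.115, 0, 0, 0.5157, -1], [0.362, -0.256, 0.115, 0, 0, 0.5157, -1], [0.362, -0.256, 0.115, 0, 0, 0.5157, -1], [0.362, -0.256, 0.115, 0, 0, 0.5157, -1], [0.362, -0.256, 0.115, 0, 0, 0.5157, -1], [0.362, -0.256, 0.115, 0, 0, 0.5157, -1]]]' --squeeze 15

```text
time_s: 1.3
ee_pos: [0.4482, -0.1284, 0.0906]
eef_rot: [3.141, 0.0, -0.0]
force: [0.2, 0.3, 0.4]
grip_width: 0.0941
grip_force: 0.0
```

```bash
python3 -c "
from trays import *
go(.4487,-.127,.021,0)"
```

```text
[ 0.5 -1.4 69.6] [ 0.  0. -0.] 1.3
```

Scaled: 69 mm / 1000 = 0.069, 55 mm / 1000 = 0.055.

Request:
arm_command --plan '[[[0, -0.001, 0.03, 0, 0, 0, -1], [0, -0.001, 0.055, 0, 0, 0, -1], [0, -0.001, 0.069, 0, 0, 0, -1], [0, -0.001, 0.069, 0, 0, 0, -0.3], [0, -0.001, 0.069, 0, 0, 0, 0.2], [0, -0.001, 0.069, 0, 0, 0, 0.6], [0, -0.001, 0.069, 0, 0, 0, 1], [0, -0.001, 0.069, 0, 0, 0, 1], [0, -0.001, 0.069, 0, 0, 0, 1], [0, -0.001, 0.069, 0, 0, 0, 1]]]' --squeeze 15

```text
time_s: 2.3
ee_pos: [0.4486, -0.1266, 0.0216]
eef_rot: [3.142, -0.0, -0.0]
force: [0.3, -0.1, -0.6]
grip_width: 0.0414
grip_force: 0.0
```

```bash
python3 -c "
from trays import *
go(*L(-.08,0),.1,-.2)"
```

```text
[-52.1 176.  -78.4] [ 0.  -0.   0.2] 2.3
```

Still closing; let it finish before lifting.

Request:
arm_command --plan '[[[0, 0, 0, 0, 0, 0, 1], [0, 0, 0, 0, 0, 0, 1], [0, 0, 0, 0, 0, 0, 1], [0, 0, 0, 0, 0, 0, 1], [0, 0, 0, 0, 0, 0, 1], [0, 0, 0, 0, 0, 0, 1], [0, 0, 0, 0, 0, 0, 1], [0, 0, 0, 0, 0, 0, 1]]]'

```text
time_s: 3.1
ee_pos: [0.4485, -0.1266, 0.0214]
eef_rot: [-3.141, 0.0, -0.0]
force: [0.1, -0.0, -0.6]
grip_width: 0.0096
grip_force: 15.0
```

Scaled: 176 mm / 1000 = 0.176, 155 mm / 1000 = 0.155, 0.2 rad / 0.7854 = 0.2546.

Request:
arm_command --plan '[[[0, 0, -0.02, 0, 0, 0, 1], [0, 0, -0.05, 0, 0, 0, 1], [-0.02, 0.03, -0.078, 0, 0, 0.1273, 1], [-0.035, 0.065, -0.078, 0, 0, 0.2546, 1], [-0.045, 0.1, -0.078, 0, 0, 0.2546, 1], [-0.05, 0.13, -0.078, 0, 0, 0.2546, 1], [-0.052, 0.155, -0.078, 0, 0, 0.2546, 1], [-0.052, 0.176, -0.078, 0, 0, 0.2546, 1], [-0.052, 0.176, -0.078, 0, 0, 0.2546, 1], [-0.052, 0.176, -0.078, 0, 0, 0.2546, 1]]]'

```text
time_s: 4.1
ee_pos: [0.3962, -0.3024, 0.0992]
eef_rot: [-3.141, 0.001, -0.201]
force: [0.1, 0.4, -1.2]
grip_width: 0.0097
grip_force: 15.0
```

```bash
python3 -c "
from trays import *
go(*L(-.08,0),.0262,-.2)"
```

```text
[ 0.3  0.3 73. ] [-0.     0.001 -0.001] 4.1
```

Scaled: 74 mm / 1000 = 0.074, 73 mm / 1000 = 0.073.

Request:
arm_command --plan '[[[0, 0, 0.035, 0, 0, 0, 1], [0, 0, 0.06, 0, 0, 0, 1], [0, 0, 0.07, 0, 0, 0, 1], [0, 0, 0.073, 0, 0, 0, 1], [0, 0, 0.074, 0, 0, 0, 1], [0, 0, 0.074, 0, 0, 0, 1], [0, 0, 0.074, 0, 0, 0, 0.7], [0, 0, 0.074, 0, 0, 0, 0.4], [0, 0, 0.074, 0, 0, 0, 0.2], [0, 0, 0.074, 0, 0, 0, 0], [0, 0, 0.074, 0, 0, 0, 0]]]'

```text
time_s: 5.2
ee_pos: [0.3965, -0.3027, 0.0255]
eef_rot: [3.142, -0.0, -0.2]
force: [0.5, 0.1, 0.1]
grip_width: 0.0428
grip_force: 0.0
```

```bash
python3 -c "
from trays import *
go(.5495,-.0045,.12,0)"
```

```text
[  90.6 -322.6  -94.5] [ 0.  -0.  -0.2] 5.2
```

Scaled: -322 mm / 1000 = -0.322, -94 mm / 1000 = -0.094, -0.2 rad / 0.7854 = -0.2546.

Request:
arm_command --plan '[[[0, 0, -0.04, 0, 0, 0, 0], [0, 0, -0.075, 0, 0, 0, -1], [0.01, -0.04, -0.094, 0, 0, 0, -1], [0.09, -0.322, -0.094, 0, 0, -0.2546, -1], [0.09, -0.322, -0.094, 0, 0, -0.2546, -1], [0.09, -0.322, -0.094, 0, 0, -0.2546, -1], [0.09, -0.322, -0.094, 0, 0, -0.2546, -1], [0.09, -0.322, -0.094, 0, 0, -0.2546, -1], [0.09, -0.322, -0.094, 0, 0, -0.2546, -1], [0.09, -0.322, -0.094, 0, 0, -0.2546, -1], [0.09, -0.322, -0.094, 0, 0, -0.2546, -1], [0.09, -0.322, -0.094, 0, 0, -0.2546, -1]]]'

```text
time_s: 6.4
ee_pos: [0.5483, -0.0059, 0.1194]
eef_rot: [3.141, 0.0, -0.001]
force: [0.5, 0.1, 0.5]
grip_width: 0.0938
grip_force: 0.0
```

```bash
python3 -c "
from trays import *
go(.5497,-.004,.0135,0)"
```

```text
[  1.4  -1.9 105.9] [ 0.     0.    -0.001] 6.4
```

Scaled: 106 mm / 1000 = 0.106, 100 mm / 1000 = 0.1.

Request:
arm_command --plan '[[[0.001, 0, 0.04, 0, 0, 0, -1], [0.001, 0, 0.08, 0, 0, 0, -1], [0.001, 0, 0.1, 0, 0, 0, -1], [0.001, 0, 0.106, 0, 0, 0, -1], [0.001, 0, 0.106, 0, 0, 0, 1], [0.001, 0, 0.106, 0, 0, 0, 1], [0.001, 0, 0.106, 0, 0, 0, 1], [0.001, 0, 0.106, 0, 0, 0, 1], [0.001, 0, 0.106, 0, 0, 0, 1], [0.001, 0, 0.106, 0, 0, 0, 1], [0.001, 0, 0.106, 0, 0, 0, 1], [0.001, 0, 0.106, 0, 0, 0, 1]]]' --squeeze 20

```text
time_s: 7.6
ee_pos: [0.5498, -0.0049, 0.0135]
eef_rot: [-3.142, -0.0, -0.0]
force: [-0.3, -0.4, 1.5]
grip_width: 0.0394
grip_force: 20.0
```

```bash
python3 -c "
from trays import *
go(*L(-.006,0),.13,-.2)"
```

```text
[ -80.8  312.5 -116.5] [-0.  -0.   0.2] 7.6
```

Scaled: 312 mm / 1000 = 0.312, -116 mm / 1000 = -0.116, 0.2 rad / 0.7854 = 0.2546.

Request:
arm_command --plan '[[[0, 0, -0.03, 0, 0, 0, 1], [0, 0, -0.075, 0, 0, 0, 1], [0, 0.01, -0.116, 0, 0, 0, 1], [-0.011, 0.044, -0.116, 0, 0, 0.1273, 1], [-0.022, 0.084, -0.116, 0, 0, 0.2546, 1], [-0.033, 0.126, -0.116, 0, 0, 0.2546, 1], [-0.044, 0.168, -0.116, 0, 0, 0.2546, 1], [-0.055, 0.21, -0.116, 0, 0, 0.2546, 1], [-0.066, 0.252, -0.116, 0, 0, 0.2546, 1], [-0.076, 0.29, -0.116, 0, 0, 0.2546, 1], [-0.081, 0.312, -0.116, 0, 0, 0.2546, 1], [-0.081, 0.312, -0.116, 0, 0, 0.2546, 1]]]'

```text
time_s: 8.8
ee_pos: [0.4676, -0.3192, 0.129]
eef_rot: [3.142, 0.001, -0.203]
force: [0.5, 0.2, -1.4]
grip_width: 0.0398
grip_force: 20.0
```

```bash
python3 -c "
from trays import *
go(*L(-.006,0),.018,-.2)"
```

```text
[  1.   -2.1 111. ] [ 0.     0.001 -0.003] 8.8
```

Request:
arm_command --plan '[[[0, 0, 0.04, 0, 0, 0, 1], [0, 0, 0.08, 0, 0, 0, 1], [0, 0, 0.102, 0, 0, 0, 1], [0, 0, 0.109, 0, 0, 0, 1], [0, 0, 0.111, 0, 0, 0, 1], [0, 0, 0.1115, 0, 0, 0, 1], [0, 0, 0.1115, 0, 0, 0, 0], [0, 0, 0.1115, 0, 0, 0, -0.2], [0, 0, 0.1115, 0, 0, 0, -0.4], [0, 0, 0.1115, 0, 0, 0, -0.4], [0, 0, 0.1115, 0, 0, 0, -0.4]]]'

```text
time_s: 9.9
ee_pos: [0.4687, -0.317, 0.0181]
eef_rot: [3.142, -0.0, -0.2]
force: [0.2, 0.2, -0.2]
grip_width: 0.0653
grip_force: 0.0
```

```bash
python3 -c "
from trays import *
go(.446,.1167,.11,-.058)"
```

```text
[-108.5 -420.5  -91.9] [ 0.    -0.    -0.142] 9.9
```

Scaled: -420 mm / 1000 = -0.42, -108 mm / 1000 = -0.108, -0.142 rad / 0.7854 = -0.1808.

Request:
arm_command --plan '[[[0, 0, -0.045, 0, 0, 0, -0.4], [0, 0, -0.085, 0, 0, 0, -1], [-0.108, -0.42, -0.092, 0, 0, -0.1808, -1], [-0.108, -0.42, -0.092, 0, 0, -0.1808, -1], [-0.108, -0.42, -0.092, 0, 0, -0.1808, -1], [-0.108, -0.42, -0.092, 0, 0, -0.1808, -1], [-0.108, -0.42, -0.092, 0, 0, -0.1808, -1], [-0.108, -0.42, -0.092, 0, 0, -0.1808, -1], [-0.108, -0.42, -0.092, 0, 0, -0.1808, -1], [-0.108, -0.42, -0.092, 0, 0, -0.1808, -1], [-0.108, -0.42, -0.092, 0, 0, -0.1808, -1], [-0.108, -0.42, -0.092, 0, 0, -0.1808, -1]]]'

```text
time_s: 11.1
ee_pos: [0.4459, 0.1193, 0.1102]
eef_rot: [-3.141, -0.0, -0.054]
force: [0.4, -0.1, 0.2]
grip_width: 0.0939
grip_force: 0.0
```

```bash
python3 -c "
from trays import *
go(.446,.1167,.018,-.058)"
```

```text
[ 0.2  2.6 92.2] [-0.    -0.     0.004] 11.1
```

Scaled: 92 mm / 1000 = 0.092, 90 mm / 1000 = 0.09.

Request:
arm_command --plan '[[[0, 0, 0, 0, 0, 0, -0.4], [0, 0, 0.04, 0, 0, 0, -0.4], [0, 0, 0.075, 0, 0, 0, -0.4], [0, 0, 0.09, 0, 0, 0, -0.4], [0, 0, 0.092, 0, 0, 0, -0.4], [0, 0, 0.092, 0, 0, 0, 1], [0, 0, 0.092, 0, 0, 0, 1], [0, 0, 0.092, 0, 0, 0, 1], [0, 0, 0.092, 0, 0, 0, 1], [0, 0, 0.092, 0, 0, 0, 1], [0, 0, 0.092, 0, 0, 0, 1], [0, 0, 0.092, 0, 0, 0, 1]]]' --squeeze 20

```text
time_s: 12.3
ee_pos: [0.4464, 0.1162, 0.018]
eef_rot: [-3.142, -0.0, -0.058]
force: [0.4, 0.2, 0.8]
grip_width: 0.013
grip_force: 0.0
```

Request:
arm_command --plan '[[[0, 0, 0, 0, 0, 0, 1], [0, 0, 0, 0, 0, 0, 1], [0, 0, 0, 0, 0, 0, 1]]]'

```text
time_s: 12.6
ee_pos: [0.4463, 0.1162, 0.0179]
eef_rot: [-3.142, 0.0, -0.058]
force: [0.7, 1.1, 0.2]
grip_width: 0.0087
grip_force: 20.0
```

```bash
python3 -c "
from trays import *
go(*L(.078,0),.13,-.2)"
```

```text
[ 130.9  443.4 -112.1] [-0.     0.     0.142] 12.6
```

Scaled: 385 mm / 1000 = 0.385, -112 mm / 1000 = -0.112, 0.142 rad / 0.7854 = 0.1808.

Request:
arm_command --plan '[[[0, 0, -0.03, 0, 0, 0, 1], [0, 0, -0.075, 0, 0, 0, 1], [0, 0.01, -0.112, 0, 0, 0, 1], [0.01, 0.045, -0.112, 0, 0, 0.0637, 1], [0.025, 0.085, -0.112, 0, 0, 0.1273, 1], [0.038, 0.127, -0.112, 0, 0, 0.1808, 1], [0.05, 0.17, -0.112, 0, 0, 0.1808, 1], [0.063, 0.213, -0.112, 0, 0, 0.1808, 1], [0.076, 0.256, -0.112, 0, 0, 0.1808, 1], [0.088, 0.299, -0.112, 0, 0, 0.1808, 1], [0.101, 0.342, -0.112, 0, 0, 0.1808, 1], [0.114, 0.385, -0.112, 0, 0, 0.1808, 1]]]'

```text
time_s: 13.8
ee_pos: [0.5377, -0.2767, 0.1297]
eef_rot: [-3.141, 0.001, -0.2]
force: [0.1, 0.1, -1.3]
grip_width: 0.0085
grip_force: 20.0
```

```bash
python3 -c "
from trays import *
go(*L(.078,0),.13,-.2);go(*L(.078,0),.0222,-.2)"
```

```text
[24.7 53.6 -0.4] [-0.     0.001 -0.   ] 13.8
[ 24.8  53.6 107.4] [-0.     0.001 -0.   ] 13.8
```

Scaled: 108 mm / 1000 = 0.108, 106 mm / 1000 = 0.106.

Request:
arm_command --plan '[[[0.014, 0.03, 0, 0, 0, 0, 1], [0.025, 0.055, 0, 0, 0, 0, 1], [0.025, 0.055, 0.03, 0, 0, 0, 1], [0.025, 0.055, 0.07, 0, 0, 0, 1], [0.025, 0.055, 0.098, 0, 0, 0, 1], [0.025, 0.055, 0.106, 0, 0, 0, 1], [0.025, 0.055, 0.108, 0, 0, 0, 1], [0.025, 0.055, 0.108, 0, 0, 0, 1], [0.025, 0.055, 0.108, 0, 0, 0, 0.5], [0.025, 0.055, 0.108, 0, 0, 0, 0.2], [0.025, 0.055, 0.108, 0, 0, 0, 0.2], [0.025, 0.055, 0.108, 0, 0, 0, 0.2]]]'

```text
time_s: 15.0
ee_pos: [0.5514, -0.3338, 0.0222]
eef_rot: [3.141, -0.0, -0.2]
force: [-0.5, 0.4, 0.3]
grip_width: 0.0363
grip_force: 0.0
```

```bash
python3 -c "
from trays import *
go(.5664,-.1357,.11,0)"
```

```text
[ -24.7 -197.1  -87.8] [ 0.  -0.  -0.2] 15.0
```

Scaled: -197 mm / 1000 = -0.197, -88 mm / 1000 = -0.088, -0.2 rad / 0.7854 = -0.2546.

Request:
arm_command --plan '[[[0, 0, -0.045, 0, 0, 0, 0.2], [0, 0, -0.085, 0, 0, 0, 0], [-0.025, -0.197, -0.088, 0, 0, -0.2546, 0], [-0.025, -0.197, -0.088, 0, 0, -0.2546, 0], [-0.025, -0.197, -0.088, 0, 0, -0.2546, 0], [-0.025, -0.197, -0.088, 0, 0, -0.2546, 0], [-0.025, -0.197, -0.088, 0, 0, -0.2546, 0], [-0.025, -0.197, -0.088, 0, 0, -0.2546, 0], [-0.025, -0.197, -0.088, 0, 0, -0.2546, 0], [-0.025, -0.197, -0.088, 0, 0, -0.2546, 0]]]'

```text
time_s: 16.0
ee_pos: [0.5658, -0.137, 0.1098]
eef_rot: [3.142, 0.0, -0.002]
force: [-0.1, -0.3, 0.3]
grip_width: 0.0472
grip_force: 0.0
```

```bash
python3 -c "
from trays import *
go(.5664,-.1357,.022,0)
im,d,P=grab('side'); cv2.imwrite('pics/s1.png',im)"
```

```text
[ 0.6 -1.3 87.8] [ 0.     0.    -0.002] 16.0
```

View pics/s1.png

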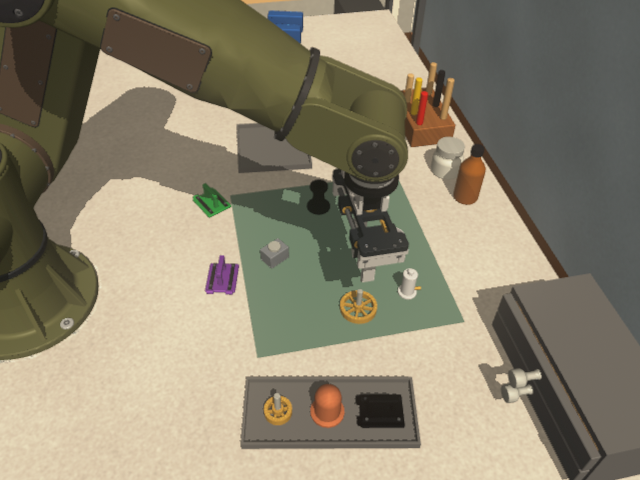

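The long tray holds the small wheel (278,407), dome (327,405) and door (381,410), all flat and separate. The unwanted parts haven't moved. Next is the large wheel.

Scaled: 88 mm / 1000 = 0.088, 87 mm / 1000 = 0.087.

Request:
arm_command --plan '[[[0, 0, 0.04, 0, 0, 0, 0], [0, 0, 0.075, 0, 0, 0, 0], [0, 0, 0.087, 0, 0, 0, 0], [0, 0, 0.088, 0, 0, 0, 0], [0, 0, 0.088, 0, 0, 0, 1], [0, 0, 0.088, 0, 0, 0, 1], [0, 0, 0.088, 0, 0, 0, 1], [0, 0, 0.088, 0, 0, 0, 1], [0, 0, 0.088, 0, 0, 0, 1], [0, 0, 0.088, 0, 0, 0, 1], [0, 0, 0.088, 0, 0, 0, 1], [0, 0, 0.088, 0, 0, 0, 1]]]' --squeeze 30

```text
time_s: 17.25
ee_pos: [0.5662, -0.1358, 0.0224]
eef_rot: [3.141, -0.001, -0.0]
force: [-1.2, 0.6, 5.5]
grip_width: 0.0094
grip_force: 30.0
```

```bash
python3 -c "
from trays import *
go(*Q(-.03,0),.14,0)"
```

```text
[-103.1 -478.4 -117.8] [ 0.    -0.001 -0.   ] 17.2
```

Scaled: -340 mm / 1000 = -0.34, -302 mm / 1000 = -0.302.

Request:
arm_command --plan '[[[0, 0, -0.025, 0, 0, 0, 1], [0, 0, -0.065, 0, 0, 0, 1], [0, 0, -0.105, 0, 0, 0, 1], [-0.003, -0.015, -0.118, 0, 0, 0, 1], [-0.011, -0.05, -0.118, 0, 0, 0, 1], [-0.02, -0.092, -0.118, 0, 0, 0, 1], [-0.029, -0.134, -0.118, 0, 0, 0, 1], [-0.038, -0.176, -0.118, 0, 0, 0, 1], [-0.047, -0.218, -0.118, 0, 0, 0, 1], [-0.056, -0.26, -0.118, 0, 0, 0, 1], [-0.065, -0.302, -0.118, 0, 0, 0, 1], [-0.074, -0.34, -0.118, 0, 0, 0, 1]]]'

```text
time_s: 18.45
ee_pos: [0.4902, 0.2066, 0.1386]
eef_rot: [3.141, 0.002, 0.001]
force: [0.4, 0.7, -1.8]
grip_width: 0.0095
grip_force: 30.0
```

```bash
python3 -c "
from trays import *
go(*Q(-.03,0),.0265,0)"
```

```text
[ -26.8 -136.1  112.1] [0.    0.002 0.001] 18.4
```

Scaled: -138 mm / 1000 = -0.138, 112 mm / 1000 = 0.112.

Request:
arm_command --plan '[[[-0.009, -0.042, 0, 0, 0, 0, 1], [-0.018, -0.084, 0, 0, 0, 0, 1], [-0.026, -0.12, 0, 0, 0, 0, 1], [-0.029, -0.138, 0, 0, 0, 0, 1], [-0.029, -0.138, 0.02, 0, 0, 0, 1], [-0.029, -0.138, 0.06, 0, 0, 0, 1], [-0.029, -0.138, 0.095, 0, 0, 0, 1], [-0.029, -0.138, 0.109, 0, 0, 0, 1], [-0.029, -0.138, 0.112, 0, 0, 0, 1], [-0.029, -0.138, 0.112, 0, 0, 0, 1], [-0.029, -0.138, 0.112, 0, 0, 0, 1]]]'

```text
time_s: 19.55
ee_pos: [0.4638, 0.3427, 0.0295]
eef_rot: [-3.14, -0.002, -0.0]
force: [-0.2, -0.3, -3.2]
grip_width: 0.0091
grip_force: 30.0
```

```bash
python3 -c "
from trays import *
go(*Q(-.03,0),.0265,0)"
```

```text
[-0.6  0.1  3. ] [-0.001 -0.002 -0.   ] 19.6
```

Scaled: 3 mm / 1000 = 0.003, 1.5 mm / 1000 = 0.0015.

Request:
arm_command --plan '[[[0, 0, 0.0015, 0, 0, 0, 1], [0, 0, 0.003, 0, 0, 0, 1], [0, 0, 0.003, 0, 0, 0, 1], [0, 0, 0.003, 0, 0, 0, 0.5], [0, 0, 0.003, 0, 0, 0, 0.2], [0, 0, 0.003, 0, 0, 0, 0], [0, 0, 0.003, 0, 0, 0, 0]]]'

```text
time_s: 20.25
ee_pos: [0.4631, 0.3424, 0.025]
eef_rot: [-3.142, 0.0, -0.0]
force: [-0.0, 0.1, -0.1]
grip_width: 0.0379
grip_force: 0.0
```

```bash
python3 -c "
from trays import *
go(.6615,-.1171,.12,0)"
```

```text
[198.5 459.4 -95. ] [-0.  0. -0.] 20.2
```

Scaled: 459 mm / 1000 = 0.459, 198 mm / 1000 = 0.198.

Request:
arm_command --plan '[[[0, 0, -0.04, 0, 0, 0, 0], [0, 0, -0.08, 0, 0, 0, 0], [0.03, 0.07, -0.095, 0, 0, 0, -0.2], [0.198, 0.459, -0.095, 0, 0, 0, -0.2], [0.198, 0.459, -0.095, 0, 0, 0, -0.2], [0.198, 0.459, -0.095, 0, 0, 0, -0.2], [0.198, 0.459, -0.095, 0, 0, 0, -0.2], [0.198, 0.459, -0.095, 0, 0, 0, -0.2], [0.198, 0.459, -0.095, 0, 0, 0, -0.2], [0.198, 0.459, -0.095, 0, 0, 0, -0.2], [0.198, 0.459, -0.095, 0, 0, 0, -0.2], [0.198, 0.459, -0.095, 0, 0, 0, -0.2]]]'

```text
time_s: 21.45
ee_pos: [0.6611, -0.1179, 0.12]
eef_rot: [-3.142, -0.0, -0.0]
force: [1.1, 0.5, -0.2]
grip_width: 0.0564
grip_force: 0.0
```

Request:
arm_command --plan '[[[0, 0, 0, 0, 0, 0, -0.2], [0, 0, 0, 0, 0, 0, -0.2], [0, 0, 0, 0, 0, 0, -0.2]]]'

```text
time_s: 21.75
ee_pos: [0.6604, -0.115, 0.1198]
eef_rot: [-3.141, 0.0, 0.001]
force: [1.4, 1.0, 0.0]
grip_width: 0.0564
grip_force: 0.0
```

```bash
python3 -c "
from trays import *
go(.6615,-.1171,.021,0)"
```

```text
[ 1.1  2.2 98.8] [-0.     0.     0.001] 21.8
```

Scaled: 99 mm / 1000 = 0.099, 95 mm / 1000 = 0.095.

Request:
arm_command --plan '[[[0.001, 0, 0.04, 0, 0, 0, -0.2], [0.001, 0, 0.075, 0, 0, 0, -0.2], [0.001, 0, 0.095, 0, 0, 0, -0.2], [0.001, 0, 0.099, 0, 0, 0, -0.2], [0.001, 0, 0.099, 0, 0, 0, 1], [0.001, 0, 0.099, 0, 0, 0, 1], [0.001, 0, 0.099, 0, 0, 0, 1], [0.001, 0, 0.099, 0, 0, 0, 1], [0.001, 0, 0.099, 0, 0, 0, 1], [0.001, 0, 0.099, 0, 0, 0, 1], [0.001, 0, 0.099, 0, 0, 0, 1], [0.001, 0, 0.099, 0, 0, 0, 1]]]' --squeeze 20

```text
time_s: 22.95
ee_pos: [0.6621, -0.1162, 0.0217]
eef_rot: [3.141, -0.001, -0.0]
force: [-0.6, -0.7, 5.3]
grip_width: 0.0253
grip_force: 20.0
```

```bash
python3 -c "
from trays import *
go(*Q(.042,0),.14,0)"
```

```text
[-127.3 -451.9 -118.6] [ 0.    -0.001 -0.   ] 23.0
```

The width reads 25.3 mm, so the pads are on the 26 mm cap, not the 24 mm body. I'll regrip lower.

Scaled: 9 mm / 1000 = 0.009, 5 mm / 1000 = 0.005.

Request:
arm_command --plan '[[[0, 0, 0, 0, 0, 0, 0.2], [0, 0, 0, 0, 0, 0, 0.2], [0, 0, 0, 0, 0, 0, 0.2], [0, 0, 0.005, 0, 0, 0, 0.2], [0, 0, 0.009, 0, 0, 0, 0.2], [0, 0, 0.009, 0, 0, 0, 1], [0, 0, 0.009, 0, 0, 0, 1], [0, 0, 0.009, 0, 0, 0, 1], [0, 0, 0.009, 0, 0, 0, 1], [0, 0, 0.009, 0, 0, 0, 1], [0, 0, 0.009, 0, 0, 0, 1], [0, 0, 0.009, 0, 0, 0, 1]]]' --squeeze 20

```text
time_s: 24.15
ee_pos: [0.6617, -0.1159, 0.012]
eef_rot: [-3.142, -0.0, -0.0]
force: [0.1, -0.9, -1.0]
grip_width: 0.0253
grip_force: 20.0
```

```bash
python3 -c "
from trays import *
go(*Q(.042,0),.14,0)"
```

```text
[-126.9 -451.7 -128. ] [-0. -0. -0.] 24.2
```

Scaled: -40 mm / 1000 = -0.04, -25 mm / 1000 = -0.025.

Request:
arm_command --plan '[[[0, 0, -0.01, 0, 0, 0, 1], [0, 0, -0.025, 0, 0, 0, 1], [0, 0, -0.04, 0, 0, 0, 1], [0, 0, -0.04, 0, 0, 0, 1], [0, 0, -0.04, 0, 0, 0, 1]]]'

```text
time_s: 24.65
ee_pos: [0.6619, -0.116, 0.0527]
eef_rot: [3.141, -0.001, -0.0]
force: [0.4, 0.9, -0.9]
grip_width: 0.0252
grip_force: 20.0
```

```bash
python3 -c "
from trays import *
go(*Q(.042,0),.14,0)
im,d,P=grab('side'); cv2.imwrite('pics/s2.png',cv2.resize(im[170:340,320:520],None,fx=3.5,fy=3.5))"
```

```text
[-127.1 -451.8  -87.6] [ 0.    -0.001 -0.   ] 24.6
```

View pics/s2.png

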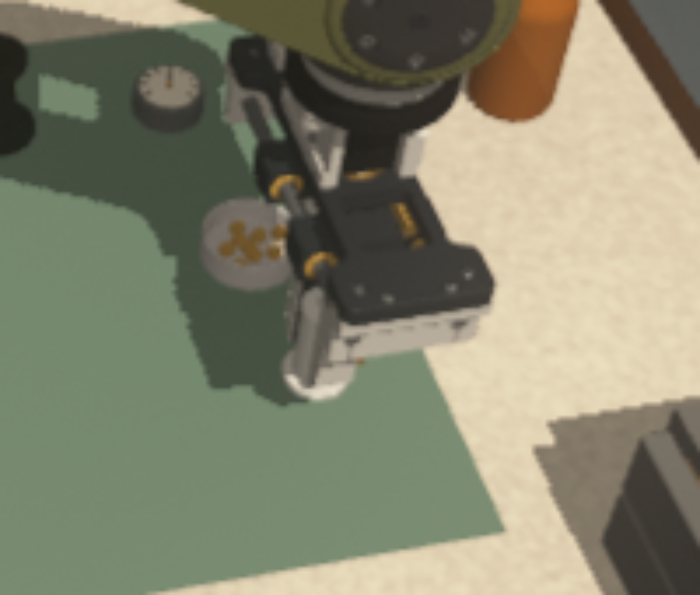

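The lubricator is held upright: its foot is at about (318,378) in the crop, with the pipe still pointing in +x. I'll carry on.

Scaled: -362 mm / 1000 = -0.362, -322 mm / 1000 = -0.322.

Request:
arm_command --plan '[[[0, 0, -0.03, 0, 0, 0, 1], [0, 0, -0.065, 0, 0, 0, 1], [-0.003, -0.01, -0.088, 0, 0, 0, 1], [-0.012, -0.042, -0.088, 0, 0, 0, 1], [-0.023, -0.082, -0.088, 0, 0, 0, 1], [-0.034, -0.122, -0.088, 0, 0, 0, 1], [-0.046, -0.162, -0.088, 0, 0, 0, 1], [-0.057, -0.202, -0.088, 0, 0, 0, 1], [-0.068, -0.242, -0.088, 0, 0, 0, 1], [-0.079, -0.282, -0.088, 0, 0, 0, 1], [-0.09, -0.322, -0.088, 0, 0, 0, 1], [-0.102, -0.362, -0.088, 0, 0, 0, 1]]]'

```text
time_s: 25.9
ee_pos: [0.5588, 0.2475, 0.1393]
eef_rot: [3.141, 0.001, -0.0]
force: [0.6, 0.4, -0.7]
grip_width: 0.0249
grip_force: 20.0
```

Scaled: 117 mm / 1000 = 0.117, 110 mm / 1000 = 0.11.

Request:
arm_command --plan '[[[-0.011, -0.04, 0, 0, 0, 0, 1], [-0.02, -0.07, 0, 0, 0, 0, 1], [-0.025, -0.09, 0, 0, 0, 0, 1], [-0.025, -0.09, 0.02, 0, 0, 0, 1], [-0.025, -0.09, 0.06, 0, 0, 0, 1], [-0.025, -0.09, 0.09, 0, 0, 0, 1], [-0.025, -0.09, 0.11, 0, 0, 0, 1], [-0.025, -0.09, 0.117, 0, 0, 0, 1], [-0.025, -0.09, 0.117, 0, 0, 0, 1], [-0.025, -0.09, 0.117, 0, 0, 0, 1]]]'

```text
time_s: 26.9
ee_pos: [0.5352, 0.3363, 0.024]
eef_rot: [-3.141, -0.001, -0.0]
force: [0.0, 0.7, -0.3]
grip_width: 0.0249
grip_force: 20.0
```

```bash
python3 -c "
from trays import *
go(*Q(.042,0),.0165,0)
im,d,P=grab('side'); cv2.imwrite('pics/s3.png',cv2.resize(im[80:230,180:380],None,fx=3.5,fy=3.5))"
```

```text
[-0.4  0.5  7.5] [-0.001 -0.001 -0.   ] 26.9
```

View pics/s3.png

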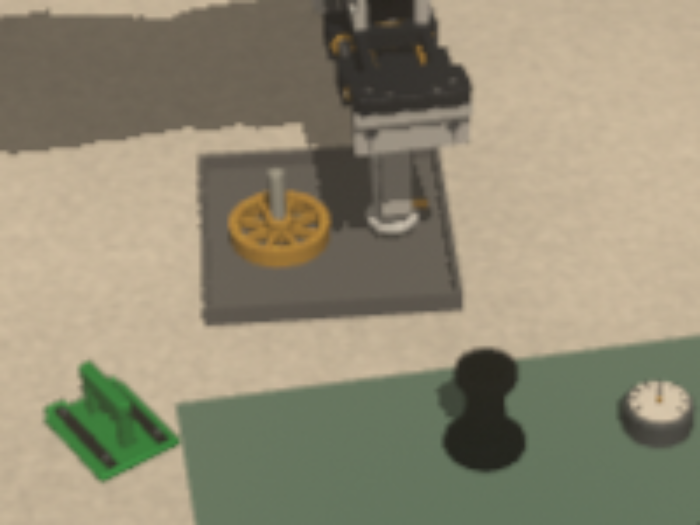

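The large wheel is flat at (278,225). The lubricator hangs just above the floor at (392,215) in the crop, clear of both the walls and the wheel.

Scaled: 8 mm / 1000 = 0.008, 7.5 mm / 1000 = 0.0075.

Request:
arm_command --plan '[[[0, 0, 0.003, 0, 0, 0, 1], [0, 0, 0.006, 0, 0, 0, 1], [0, 0, 0.0075, 0, 0, 0, 1], [0, 0, 0.008, 0, 0, 0, 1], [0, 0, 0.008, 0, 0, 0, 1], [0, 0, 0.008, 0, 0, 0, 0.3], [0, 0, 0.008, 0, 0, 0, 0.1], [0, 0, 0.008, 0, 0, 0, 0], [0, 0, 0.008, 0, 0, 0, -0.1], [0, 0, 0.008, 0, 0, 0, -0.1]]]'

```text
time_s: 27.95
ee_pos: [0.5347, 0.3361, 0.0149]
eef_rot: [-3.142, 0.0, -0.0]
force: [-0.5, -0.1, 0.3]
grip_width: 0.0511
grip_force: 0.0
```

Scaled: 260 mm / 1000 = 0.26, 220 mm / 1000 = 0.22.

Request:
arm_command --plan '[[[0, 0, -0.02, 0, 0, 0, -0.1], [0, 0, -0.05, 0, 0, 0, -0.1], [0, 0, -0.09, 0, 0, 0, -0.1], [0, 0, -0.13, 0, 0, 0, -0.1], [-0.04, 0.02, -0.15, 0, 0, 0, -0.1], [-0.08, 0.06, -0.15, 0, 0, 0, -0.1], [-0.1, 0.1, -0.15, 0, 0, 0, -0.1], [-0.11, 0.14, -0.15, 0, 0, 0, -0.1], [-0.12, 0.18, -0.15, 0, 0, 0, -0.1], [-0.13, 0.22, -0.15, 0, 0, 0, -0.1], [-0.13, 0.26, -0.15, 0, 0, 0, -0.1], [-0.13, 0.26, -0.15, 0, 0, 0, -0.1]]]'

```text
time_s: 29.15
ee_pos: [0.4046, 0.073, 0.1653]
eef_rot: [3.141, -0.001, -0.004]
force: [-0.3, 0.6, -0.0]
grip_width: 0.0518
grip_force: 0.0
```

```bash
python3 -c "
from trays import *
im,d,P=grab('side'); cv2.imwrite('pics/s4.png',im)
S=np.load('side0.npz')['P']
for n,c in dict(sw=L(-.08,0),dome=L(-.006,0),door=L(.078,0),lw=Q(-.03,0),lub=Q(.042,0),gauge=(.655,.127),chim=(.552,.131),block=(.443,.009)).items():
    q=P[(np.hypot(P[...,0]-c[0],P[...,1]-c[1])<.035)&(P[...,2]>.01)]
    print(n,np.round(c,3),len(q),np.round(np.median(q,0),3),np.round(q[:,2].max(),4))
print(ctrl.get_obs()['ee_pos'])"
```

```text
sw [ 0.396 -0.303] 553 [ 0.397 -0.305  0.016] 0.0554
dome [ 0.469 -0.317] 908 [ 0.467 -0.327  0.054] 0.069
door [ 0.551 -0.334] 817 [ 0.549 -0.337  0.013] 0.0462
lw [0.463 0.343] 85 [0.485 0.337 0.014] 0.0219
lub [0.535 0.336] 271 [0.534 0.328 0.037] 0.0675
gauge [0.655 0.127] 258 [0.654 0.123 0.018] 0.0231
chim [0.552 0.131] 373 [0.551 0.124 0.055] 0.0618
block [0.443 0.009] 2301 [0.427 0.015 0.411] 0.4766
[0.40478498 0.07466624 0.16526994]
```

View pics/s4.png

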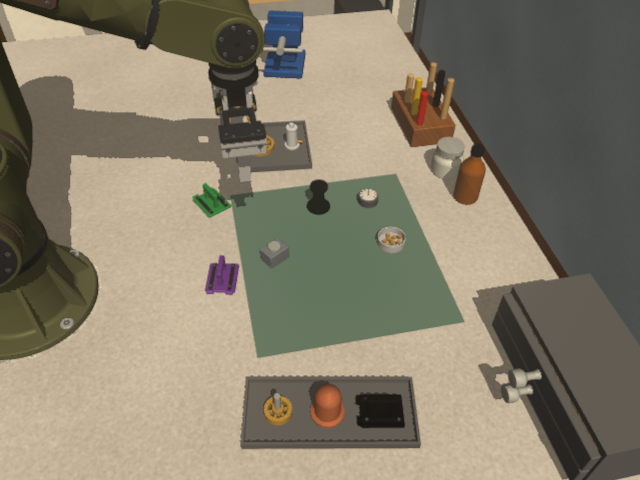

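All five parts sit upright in their trays: long tray at (278,407), (327,405) and (381,410); lubricator at (291,135) and large wheel at (262,143). The unwanted parts are unmoved and the arm is clear, so I'm handing in.

```bash
python3 -c "
from station import ctrl
print(ctrl.hand_in())"
```

```text
the job is handed in; nothing more can be done
None
```

I handed the job in at about 29 s, and the last picture showed all five parts upright in the correct trays, nothing dropped, and the gauge, chimney and cylinder block in place; the hand-in gave no verdict.

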